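Clear the watchmaker's board into the waste drawer

TASK

Tidy the raised watchmaker's board: sweep the wood offcut, the cork block and whichever of the two identical blue tins is empty off the board's open edge into the waste drawer below, then push the drawer fully shut. One tin is full of brass weights and much heavier, so nudge the tins to tell them apart, and leave the full one standing on the board. Slide things, do not lift them, and do not disturb the watch in its brass holder.

Things in the scene. Friction and masses are not known exactly. Their poses are not given: they have to be found in the camera images.
- riser: Fixed wooden riser, 340 (x) x 290 (y) mm. Origin on the table under its centre; flat board top 120 mm up. Rims 12 mm high and thick on its +x, -x and +y sides; the -y side (robot's right) is open at y = -145 mm, above the drawer. Offcut and cork start nearer the open edge, one in each half of its width; behind each stands a tin, the holder between the two lanes.
- drawer (a joint): Opening of the waste drawer (m), which slides out of the riser towards the riser's -y. 0 is fully shut, 0.19 fully out; it starts 0.15 to 0.19 open. It runs with about 2 N of friction, stays where it is left and meets a rigid stop when shut.
- drawer_in (a point): Centre of the drawer's inner floor, axes as the riser's. Inside it is 280 (x) x about 205 (y) mm; floor 12 mm above the table; side walls 60 mm high, back wall 50 mm, front panel top 90 mm above the table. The riser leaves 92 mm free height over the floor when the drawer is shut.
- drawer_face (a point): Centre of the drawer's flat dark front panel, on its outer face, 60 mm above the table; the panel is 316 mm wide (riser's x), from 4 to 90 mm above the table. Push it along the riser's +y to shut the drawer. Shut, this face stands 16 mm out from the riser's open edge.
- tin_a: Closed round blue tin with a steel band and paper disc on the lid, 66 mm diameter, 36 mm high; origin at the centre of its underside, z up. One of tin_a and tin_b (it changes) is full, 0.60 to 0.76 kg, and takes about 2 to 5 N to keep sliding (the force fades once you stop); the other is empty, 0.07 kg, and takes under 1 N. They look the same.
- tin_b: The other blue tin, same look and size as tin_a; origin at the centre of its underside.
- offcut: Dark wood offcut, about 75 x 36 x 26 mm high with a notch at one end, long along its x, 60 g; origin near the centre of its underside. Scrap.
- cork: Worn cork block, 70 (x) x 40 x 28 mm high, 35 g; origin at the centre of its underside. Scrap.
- holder: Watch movement with white dial in a round brass holder, 44 mm diameter, 24 mm high, loose on the board; origin at the centre of its underside. To be left alone.
There are look-alikes about, which are no part of the job. What is meant by the offcut is not turquoise, and is the larger of those in its own colour.

How it is judged:
On the way:
1. the offcut, the cork and the empty tin lie in the waste drawer and the full tin stands on the board, the drawer still open by more than 60 mm (x of offcut in the frame of drawer_in between -0.14 and 0.14 m and y of offcut in the frame of drawer_in between -0.1 and 0.1 m and z of offcut in the frame of drawer_in between -0.005 and 0.088 m and x of cork in the frame of drawer_in between -0.14 and 0.14 m and y of cork in the frame of drawer_in between -0.1 and 0.1 m and z of cork in the frame of drawer_in between -0.005 and 0.088 m and ((x of tin_a in the frame of drawer_in between -0.14 and 0.14 m and y of tin_a in the frame of drawer_in between -0.1 and 0.1 m and z of tin_a in the frame of drawer_in between -0.005 and 0.088 m and z of tin_b in the frame of riser between 0.114 and 0.13 m and angle between tin_b's own z axis and vertical below 0.1 rad and contact force between tin_b and riser above 2.2 N and linear speed of tin_b below 0.02 m/s) or (x of tin_b in the frame of drawer_in between -0.14 and 0.14 m and y of tin_b in the frame of drawer_in between -0.1 and 0.1 m and z of tin_b in the frame of drawer_in between -0.005 and 0.088 m and z of tin_a in the frame of riser between 0.114 and 0.13 m and angle between tin_a's own z axis and vertical below 0.1 rad and contact force between tin_a and riser above 2.2 N and linear speed of tin_a below 0.02 m/s)) and value of joint drawer above 0.06 m), for 0.2 s.
At the end, for the whole second after the job is handed in: Offcut, cork and empty tin are inside the drawer and at rest; the drawer is shut to within 4 mm; the full tin (the one that presses on the board with more than 2.2 N) stands upright and at rest on the board; the watch holder is within 15 mm of where it stood (x of offcut in the frame of drawer_in between -0.14 and 0.14 m and y of offcut in the frame of drawer_in between -0.1 and 0.1 m and z of offcut in the frame of drawer_in between -0.005 and 0.088 m and x of cork in the frame of drawer_in between -0.14 and 0.14 m and y of cork in the frame of drawer_in between -0.1 and 0.1 m and z of cork in the frame of drawer_in between -0.005 and 0.088 m and ((x of tin_a in the frame of drawer_in between -0.14 and 0.14 m and y of tin_a in the frame of drawer_in between -0.1 and 0.1 m and z of tin_a in the frame of drawer_in between -0.005 and 0.088 m and z of tin_b in the frame of riser between 0.114 and 0.13 m and angle between tin_b's own z axis and vertical below 0.1 rad and contact force between tin_b and riser above 2.2 N and linear speed of tin_b below 0.02 m/s) or (x of tin_b in the frame of drawer_in between -0.14 and 0.14 m and y of tin_b in the frame of drawer_in between -0.1 and 0.1 m and z of tin_b in the frame of drawer_in between -0.005 and 0.088 m and z of tin_a in the frame of riser between 0.114 and 0.13 m and angle between tin_a's own z axis and vertical below 0.1 rad and contact force between tin_a and riser above 2.2 N and linear speed of tin_a below 0.02 m/s)) and value of joint drawer below 0.004 m and linear speed of each of offcut, cork, tin_a, tin_b below 0.03 m/s); the robot touches nothing.
It fails at once if the watch holder is moved by more than 15 mm (distance of holder from where it was at the start of the episode above 0.015 m).
It fails at once if the holder is tipped (angle between holder's own z axis and vertical above 0.3 rad).
It fails at once if the offcut, the cork or a tin is lifted more than 50 mm off the board (z of any of offcut, cork, tin_a, tin_b in the frame of riser above 0.17 m).
It also fails if it takes over 72 s, if anything falls off the work surface, if the arm or the gripper's body presses on something with over 40 N, if the wrist force passes 120 N, or if a joint passes its speed limit or range.

ROBOT

A 6-joint arm with a two-finger parallel gripper is mounted at the origin on the work surface. World frame = base frame: x ahead of the robot, y to its left, z up, the work surface at z = 0. Lengths are in m, angles in rad, forces in N, time in s.
With the tool pointing down it reaches from about 0.35 to 0.975 m from the base axis. Payload 4.9 kg.
Tool frame: the origin (TCP) lies midway between the tips of the shut fingers; the grasp point (between the pads) lies 19 mm behind it (ctrl.hold_point_z is the distance from the TCP to the grasp point, in m); z points along the fingers, y is the line along which they close (so a half turn about z gives the same grasp; the last joint's range is limited). The gripper opens to 85 mm and grips with 20 to 120 N. Pads are 22 mm wide; open, the fingers measure 114 mm over their backs; the gripper's body (76 mm by 85 mm) begins 54 mm behind the grasp point. The pads swing forward as they close: fully open they stand 13 mm farther back than shut.
Start: joints at [1.163, 0.053, 1.613, -0, 1.476, -0.119], TCP at [0.178, 0.599, 0.231] pointing down, gripper open.
Joint ranges: [-3.01, 3.01], [-1.01, 2.22], [0.06, 2.58], [-1.02, 4.17], [0.09, 2.62], [-3.14, 3.14]. Speed limits (rad/s): [2.57, 2.57, 3.14, 3.14, 3.14, 3.14].

INTERFACE

Orientations are given as a rotation vector (axis times angle).
In Python, from station import status, viewer, finish_job, ctrl gives the robot as it stands.
- The arm moves only by the shell command python3 -m jog 'ROWS' [FORCE]. ROWS is JSON, a list of rows, each a list of 7 numbers: the turn, a rotation vector about the tool's x, y, z each as a share of 5 degrees, from -1 to 1, then the shift along the tool's x, y, z each as a share of 30 mm, from -1 to 1, then the opening, from -1 (shut) to 1 (fully open). A call has 1 to 5 rows; each row shifts and turns the commanded pose from where the row before left it, along the tool's axes as they then stand; what a row does not reach is not made up. A row lasts 1/8 s, in which the tool goes at most 62.5 mm and 10.7 degrees, less where a joint would pass 70% of its speed; a pose out of reach is approached as far as the arm can. A call with a number of a shift or a turn outside -1 to 1 is refused whole. A call with a gripper value outside its range is refused whole. The fingers move at their own pace and stop on an object; FORCE is the grip in N (left out, the last holds). Time passes only in rows, so rows that do not move let the fingers close. It gives the time, the measured TCP pose, the force, the opening and the grip force at its end, in the units of the state.
- status.get_obs(): the state, without advancing time (a new reading comes with each control period).
- viewer.get_image(name): name is "side" or "top"; returns a dict with "img" (384x512x3 uint8, red, green, blue), "fovy" (degrees; the focal length in pixels is half the picture's height over the tangent of half this angle, whatever the lens; pixels are square), "cx", "cy" (the principal point, pixels), "distortion" ([k1, k2, p1, p2, k3] as OpenCV has them; the pictures are not rectified), "rvec" (rotation vector, rad) and "tvec" (3), from world to camera coordinates, as OpenCV has them. Camera axes: x right, y down, z forward; pixel columns grow to the right and rows downward; lengths in m; the calibration is good to about 2 mm. A picture is of the moment at which its call begins. There is no depth.
- finish_job(): hands the job in; it is judged then, once.
The state is a dict: "t": time; "q": joint angles; "dq": joint speeds; "effort": joint torques, N m; "tool_pos": TCP position; "tool_rot": TCP orientation; "contact_force": force on the tool from outside, world axes, zero at the start; "wrist_torque": the same for the moment, N m; "opening": finger opening in m; "grip_force": force on a finger pad.
Only numpy, scipy, OpenCV 4.12 (cv2) and the standard library are available. Lean on these libraries where they do the work, as an engineer would, in place of code of your own. Each camera call takes 0.05 s, during which the arm holds its last target. There are 200 camera calls.

## Working session

There is one attempt and no reset: what is moved stays moved. The work goes in short steps, Python scripts to look and compute and a shell command to move; the robot and the scene stay as the last step left them, time stands still between calls to the robot, and variables do not carry over. Pictures are saved under pics/ and viewed, at most 10 in all, crops included, and the job is handed in when it is done.

```bash
ls; mkdir -p pics
cat > h.py <<'E'
import numpy as np, cv2
from station import status, viewer, finish_job, ctrl
def cam(n):
    d=viewer.get_image(n); h,w=d["img"].shape[:2]
    f=h/2/np.tan(np.radians(d["fovy"])/2)
    d["K"]=np.array([[f,0,d["cx"]],[0,f,d["cy"]],[0,0,1.]]); d["D"]=np.array(d["distortion"],float)
    d["R"]=cv2.Rodrigues(np.array(d["rvec"],float))[0]; d["t"]=np.array(d["tvec"],float); d["C"]=-d["R"].T@d["t"]
    return d
def ray(d,uv):
    p=cv2.undistortPoints(np.array(uv,float).reshape(-1,1,2),d["K"],d["D"]).reshape(-1,2)
    return np.c_[p,np.ones(len(p))]@d["R"]
def onz(d,uv,z):
    r=ray(d,uv); return d["C"]+r*((z-d["C"][2])/r[:,2])[:,None]
def proj(d,P):
    return cv2.projectPoints(np.array(P,float).reshape(-1,1,3),np.array(d["rvec"],float),d["t"],d["K"],d["D"])[0].reshape(-1,2)
def cross(d1,u1,d2,u2):
    a,b=ray(d1,u1)[0],ray(d2,u2)[0]
    s=np.linalg.lstsq(np.c_[a,-b],d2["C"]-d1["C"],rcond=None)[0]
    return (d1["C"]+a*s[0]+d2["C"]+b*s[1])/2
E
python3 - <<'E'
from h import *
o=status.get_obs(); print({k:np.round(v,3) for k,v in o.items()})
for n in("top","side"):
    d=cam(n); print(n,d["C"].round(3)); cv2.imwrite(f"pics/{n}0.png",d["img"][:,:,::-1])
E
```

```text
pics
{'t': np.float64(0.0), 'q': array([ 1.163,  0.053,  1.614, -0.   ,  1.476, -0.119]), 'dq': array([ 0.   ,  0.   ,  0.   , -0.001, -0.001,  0.   ]), 'effort': array([ 0.0000e+00, -3.9369e+01, -3.7017e+01, -0.0000e+00,  7.0000e-03,
        0.0000e+00]), 'tool_pos': array([0.178, 0.599, 0.23 ]), 'tool_rot': array([-4.520e-01, -3.108e+00,  3.000e-03]), 'contact_force': array([0.601, 0.597, 0.595]), 'wrist_torque': array([-0.016,  0.018, -0.027]), 'grip_force': np.float64(0.0), 'opening': np.float64(0.085)}
top [ 0.581 -0.075  0.866]
side [0.336 0.637 0.709]
```

View pics/top0.png

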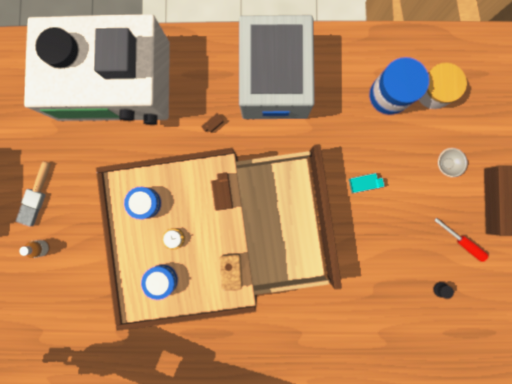

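View pics/side0.png

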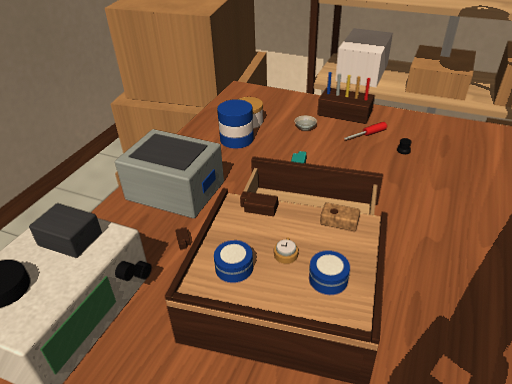

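The top view shows the board with its open edge on the right, above the drawer. The tins are at (142,203) and (158,282) and the holder is at (173,239). Cork is at (231,272).

Could be taken for the offcut:
- the dark notched block on the board at (222,192)
- a smaller brown chip on the table at (213,122)
- a turquoise block at (366,183)

By the description I choose (222,192), and I'll check it in a crop.

```bash
cat > m.py <<'E'
from h import *
def masks(d):
    hsv=cv2.cvtColor(d["img"],cv2.COLOR_RGB2HSV); H,S,V=cv2.split(hsv)
    return {"blue":((H>105)&(H<125)&(S>150)&(V>60)),"white":((S<60)&(V>170)),"dark":((V<110)&(S>100)&((H<15)|(H>170)))}
def blobs(m,box,amin=40):
    n,l,s,c=cv2.connectedComponentsWithStats(m.astype(np.uint8))
    x0,y0,x1,y1=box
    return [(c[i].round(1),s[i].tolist(),l==i) for i in range(1,n) if s[i][4]>=amin and x0<c[i][0]<x1 and y0<c[i][1]<y1]
E
python3 - <<'E'
from m import *
B={"top":(90,140,345,335),"side":(170,150,390,380)}
for n in B:
    d=cam(n)
    for k,m in masks(d).items():
        for c,s,_ in blobs(m,B[n]): print(n,k,c,s, onz(d,[c],.156)[0].round(3))
    if n=="top": cv2.imwrite("pics/c1.png",cv2.resize(d["img"][140:335,90:345,::-1],None,fx=3,fy=3,interpolation=cv2.INTER_CUBIC))
    else: cv2.imwrite("pics/c2.png",cv2.resize(d["img"][150:350,165:395,::-1],None,fx=3,fy=3,interpolation=cv2.INTER_CUBIC)[:600])
E
```

```text
top blue [143.3 202.4] [125, 188, 32, 30, 300] [0.594 0.166 0.156]
top blue [159.9 280.9] [142, 266, 33, 33, 312] [0.439 0.131 0.156]
top white [139.5 202.5] [129, 192, 22, 22, 397] [0.594 0.173 0.156]
top white [171.8 238.9] [163, 231, 18, 17, 240] [0.521 0.108 0.156]
top white [156.7 283.1] [146, 272, 23, 23, 413] [0.434 0.137 0.156]
top dark [320.7 215.2] [308, 147, 26, 139, 743] [ 0.568 -0.187  0.156]
top dark [119.4 255. ] [98, 170, 112, 156, 685] [0.489 0.213 0.156]
top dark [229.4 190.4] [226, 174, 7, 34, 71] [ 0.617 -0.006  0.156]
top dark [236.  309.1] [211, 306, 45, 7, 67] [ 0.384 -0.02   0.156]
side blue [232.6 258.3] [214, 241, 38, 31, 524] [0.59  0.187 0.156]
side blue [329.1 269.7] [310, 251, 40, 33, 574] [0.433 0.152 0.156]
side blue [232.8 276. ] [215, 266, 35, 16, 231] [0.573 0.221 0.156]
side blue [327.2 287.4] [310, 276, 37, 18, 252] [0.426 0.188 0.156]
side white [285.8 246.4] [277, 240, 18, 14, 179] [0.516 0.129 0.156]
side white [232.5 253.1] [220, 244, 26, 19, 370] [0.595 0.176 0.156]
side white [329.4 264.4] [317, 255, 26, 20, 419] [0.436 0.141 0.156]
side dark [316.7 179.6] [251, 156, 132, 50, 3846] [ 0.524 -0.073  0.156]
side dark [226.3 168.2] [222, 161, 12, 20, 134] [ 0.715 -0.041  0.156]
side dark [281.6 289.8] [165, 188, 223, 157, 4102] [0.49  0.218 0.156]
side dark [258.8 203. ] [240, 191, 39, 25, 734] [0.605 0.039 0.156]
side dark [183.3 237.4] [175, 227, 17, 23, 274] [0.692 0.174 0.156]
side dark [253.9 257.2] [252, 248, 5, 21, 52] [0.557 0.172 0.156]
side dark [272.9 346.1] [167, 306, 210, 78, 7394] [0.467 0.314 0.156]
```

View pics/c1.png

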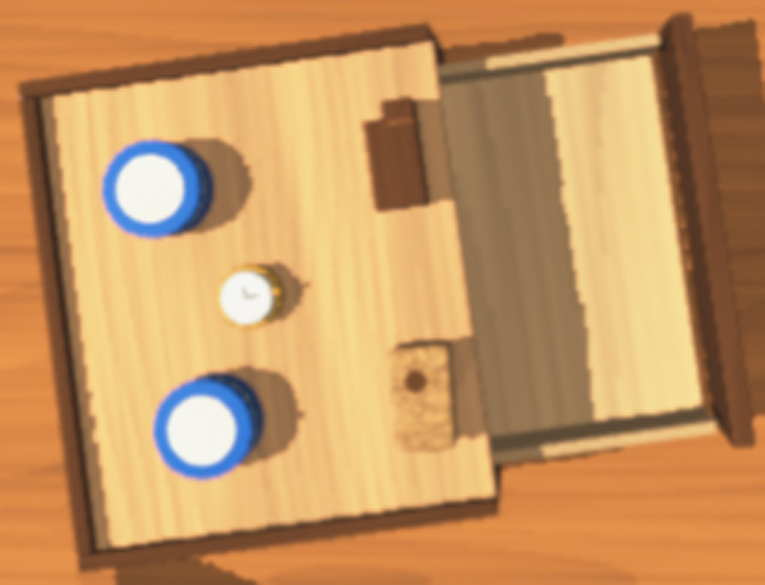

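View pics/c2.png

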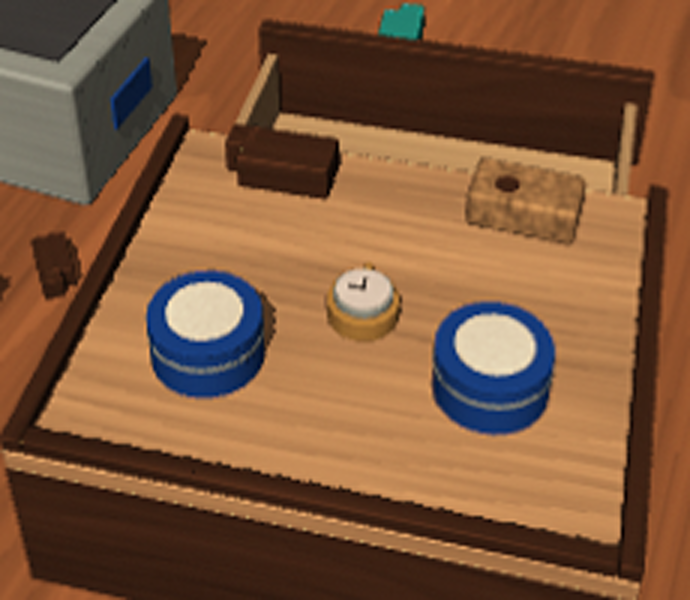

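The crops confirm the notched dark block on the board (crop 400,155) as the offcut; the chip off the board is smaller. Next I measure everything in the riser frame.

Run:
```python
from h import *
T,S=cam("top"),cam("side")
t=lambda *p: np.array(p,float)/3+[90,140]
s=lambda *p: np.array(p,float)/3+[165,150]
print("tinL h",cross(T,[(139.5,202.5)],S,[(232.5,253.1)]).round(3),"tinR",cross(T,[(156.7,283.1)],S,[(329.4,264.4)]).round(3),"holder",cross(T,[(171.8,238.9)],S,[(285.8,246.4)]).round(3))
print("offcut corner near-right top",cross(T,t((377,210)),S,s((325,165))).round(3), "cork hole",cross(T,t((415,381)),S,s((508,183))).round(3))
c=onz(T,t((22,85),(430,28),(497,512),(88,568)),.132)[:,:2]
print("rim corners",c.round(3).tolist(),[np.linalg.norm(c[i]-c[i-1]).round(3) for i in range(4)])
ex=(c[0]-c[3]+c[1]-c[2]);ex/=np.linalg.norm(ex); yaw=np.arctan2(ex[1],ex[0]); ey=np.array([-ex[1],ex[0]]); o=c.mean(0)
print("yaw deg",np.degrees(yaw),"o",o)
L=lambda p:(np.c_[(np.atleast_2d(p)[:,:2]-o)@ex,(np.atleast_2d(p)[:,:2]-o)@ey]*1000).round(0).tolist()
print("edge pts",L(onz(T,t((438,42),(470,335),(492,497)),.12)))
for n,u,z in[("tinL",[(139.5,202.5)],.156),("tinR",[(156.7,283.1)],.156),("hold",[(171.8,238.9)],.146)]: print(n,L(onz(T,u,z)))
print("offc",L(onz(T,t((365,120),(415,112),(428,203),(377,210),(383,103),(411,99)),.146)))
print("cork",L(onz(T,t((398,345),(447,340),(453,450),(400,448)),.148)))
print("face top outer",L(onz(T,t((690,15),(752,443)),.09)))
print("corners",L(c))
```

```text
tinL h [0.595 0.175 0.154] tinR [0.435 0.138 0.154] holder [0.521 0.113 0.139]
offcut corner near-right top [0.58  0.023 0.146] cork hole [ 0.465 -0.003  0.146]
rim corners [[0.665, 0.272], [0.704, -0.012], [0.374, -0.058], [0.335, 0.221]] [np.float64(0.334), np.float64(0.286), np.float64(0.332), np.float64(0.282)]
yaw deg 8.287564772710299 o [0.51951625 0.10581976]
edge pts [[157.0, -146.0], [-48.0, -139.0], [-160.0, -138.0]]
tinL [[83.0, 56.0]]
tinR [[-80.0, 44.0]]
hold [[2.0, 4.0]]
offc [[107.0, -92.0], [108.0, -126.0], [46.0, -126.0], [46.0, -91.0], [117.0, -105.0], [117.0, -124.0]]
cork [[-44.0, -93.0], [-46.0, -125.0], [-118.0, -119.0], [-112.0, -84.0]]
face top outer [[154.0, -329.0], [-156.0, -326.0]]
corners [[168.0, 143.0], [165.0, -143.0], [-167.0, -141.0], [-166.0, 141.0]]
```

```bash
cat > w.py <<'E'
from h import *
from scipy.spatial.transform import Rotation as Ro
o=status.get_obs(); O=np.array([.5195,.1058]); a=np.radians(8.29)
ex=np.array([np.cos(a),np.sin(a)]); ey=np.array([-ex[1],ex[0]]); p=np.array(o["tool_pos"]); R=Ro.from_rotvec(o["tool_rot"]).as_matrix()
f=np.array(o["contact_force"])
print("t %.2f"%o["t"],"riser mm",((p[:2]-O)@ex*1000).round(1),((p[:2]-O)@ey*1000).round(1),"z",(p[2]*1000).round(1),"yaw err",np.degrees(np.arctan2(R[1,1],R[0,1])-a).round(2),"tilt",R[:,2].round(3),"F riser",(f[:2]@ex).round(2),(f[:2]@ey).round(2),f[2].round(2),"open",np.round(o["opening"],4))
E
python3 -m jog '[[0,0,1,0,0,0,0],[0,0,1,0,0,0,0],[0,0,1,0,0,0,0],[0,0,1,0,0,0,0],[0,0,1,0,0,0,0]]'
python3 -m jog '[[0,0,1,0,0,0,0],[0,0,1,0,0,0,0],[0,0,1,0,0,0,0],[0,0,1,0,0,0,0],[0,0,1,0,0,0,0]]' >/dev/null
python3 -m jog '[[0,0,1,0,0,0,0],[0,0,1,0,0,0,0],[0,0,1,0,0,0,0],[0,0,0.03,0,0,0,0],[0,0,0,0,0,0,0]]' >/dev/null
python3 w.py
python3 -m jog '[[0,0,0,-1,0.57,0,0],[0,0,0,-1,0.57,0,0],[0,0,0,-1,0.57,0,0],[0,0,0,-1,0.57,0,0],[0,0,0,-1,0.57,0,0]]' >/dev/null
python3 w.py
```

```text
t: 0.92
tool_pos: [0.178, 0.599, 0.2312]
tool_rot: [-1.118, -2.936, 0.0]
contact_force: [-0.3, -0.5, 0.3]
opening: 0.0425
grip_force: 0.0
t 2.17 riser mm -266.8 537.4 z 231.2 yaw err 0.08 tilt [-0. -0. -1.] F riser 0.25 -0.35 0.05 open 0.043
t 2.80 riser mm -180.8 386.4 z 231.4 yaw err 0.08 tilt [ 0.  0. -1.] F riser 0.53 0.22 0.82 open 0.0425
```

```bash
python3 -m jog '[[0,0,0,-1,0.58,0,0],[0,0,0,-1,0.58,0,0],[0,0,0,-1,0.58,0,0],[0,0,0,-1,0.58,0,0],[0,0,0,-1,0.58,0,0]]' >/dev/null
python3 -m jog '[[0,0,0,-1,0.58,0,0],[0,0,0,-1,0.58,0,0],[0,0,0,-1,0.58,0,0],[0,0,0,-1,0.58,0,0],[0,0,0,-1,0.58,0,0]]' >/dev/null
python3 -m jog '[[0,0,0,-1,0.58,0,0],[0,0,0,-1,0.58,0,0],[0,0,0,-1,0.58,0,0],[0,0,0,-1,0.58,0,0],[0,0,0,0,0,0,0]]' >/dev/null
python3 w.py
python3 - <<'E'
from h import *
d=cam("top"); cv2.imwrite("pics/top2.png",d["img"][:,:,::-1]); d=cam("side"); cv2.imwrite("pics/side2.png",d["img"][:,:,::-1])
E
```

```text
t 4.67 riser mm 63.0 -34.3 z 231.1 yaw err -0.1 tilt [-0. -0. -1.] F riser 0.16 1.45 0.53 open 0.0427
```

View pics/side2.png

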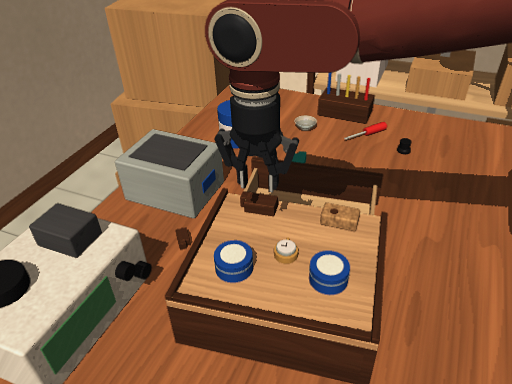

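The side view shows the half-open fingers at (242,185) and (272,188), above the offcut at (260,203), with everything else undisturbed. Next I step behind the offcut and go down.

```bash
python3 -m jog '[[0,0,0,-0.8,0.57,0,0],[0,0,0,0,0,1,0],[0,0,0,0,0,1,0],[0,0,0,0,0,1,0],[0,0,0,0,0,0.4,0]]'
python3 w.py
python3 -m jog '[[0,0,0,-0.3,0,0,0],[0,0,0,-0.3,0,0,0],[0,0,0,-0.3,0,0,0],[0,0,0,-0.3,0,0,0],[0,0,0,-0.3,0,0,0]]'
python3 w.py
```

```text
t: 5.4
tool_pos: [0.6045, 0.0625, 0.1271]
tool_rot: [-2.051, -2.376, 0.003]
contact_force: [0.4, 1.2, -0.2]
opening: 0.0426
grip_force: 0.0
t 5.40 riser mm 77.9 -55.2 z 127.1 yaw err 0.11 tilt [-0.004  0.    -1.   ] F riser 0.6 1.13 -0.16 open 0.0426
t: 6.02
tool_pos: [0.6132, 0.0161, 0.1298]
tool_rot: [2.055, 2.376, 0.001]
contact_force: [0.7, 0.1, 0.2]
opening: 0.0428
grip_force: 0.4
t 6.03 riser mm 79.8 -102.3 z 129.8 yaw err -0.0 tilt [ 0.001  0.    -1.   ] F riser 0.69 0.03 0.17 open 0.0428
```

```bash
python3 -m jog '[[0,0,0,-0.3,0,0,0],[0,0,0,-0.3,0,0,0],[0,0,0,-0.3,0,0,0],[0,0,0,-0.3,0,0,0],[0,0,0,-0.3,0,0,0]]'
python3 -m jog '[[0,0,0,-0.3,0,0,0],[0,0,0,-0.3,0,0,0],[0,0,0,-0.3,0,0,0],[0,0,0,0,0,0,0]]'
python3 w.py
python3 -m jog '[[0,0,0,0,0,-1,0],[0,0,0,0,0,-1,0],[0,0,0,1,-1,0,0],[0,0,0,1,-1,0,0],[0,0,0,1,-1,0,0]]' >/dev/null
python3 - <<'E'
from h import *
d=cam("side"); cv2.imwrite("pics/side3.png",d["img"][:,:,::-1])
E
python3 w.py
```

```text
t: 6.65
tool_pos: [0.6194, -0.0284, 0.1292]
tool_rot: [-2.055, -2.376, 0.0]
contact_force: [-0.6, 0.5, -0.3]
opening: 0.0423
grip_force: 0.0
t: 7.15
tool_pos: [0.6234, -0.0551, 0.1294]
tool_rot: [2.056, 2.375, 0.0]
contact_force: [0.2, -0.6, 0.1]
opening: 0.0426
grip_force: 0.0
t 7.15 riser mm 79.6 -174.2 z 129.4 yaw err -0.04 tilt [ 0.  0. -1.] F riser 0.15 -0.59 0.07 open 0.0426
t 7.83 riser mm -14.5 -79.3 z 188.5 yaw err 0.15 tilt [-0.004  0.003 -1.   ] F riser 2.18 3.19 -0.46 open 0.0427
```

View pics/side3.png

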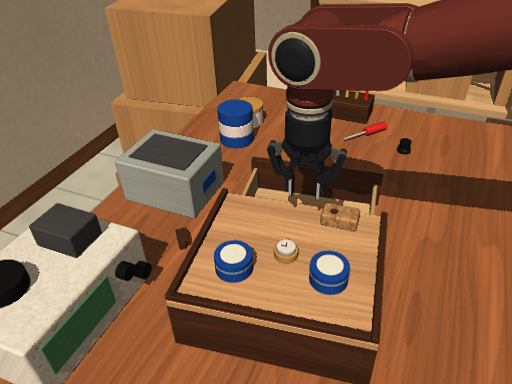

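The offcut is off the board. The cork is next, at (340,216).

```bash
python3 -m jog '[[0,0,0,0.9,-1,0,0],[0,0,0,0,-1,0,0],[0,0,0,0,-0.2,0.9,0],[0,0,0,0,0,1,0],[0,0,0,0,0,0,0]]' >/dev/null
python3 w.py
python3 -m jog '[[0,0,0,-0.3,0,0,0],[0,0,0,-0.3,0,0,0],[0,0,0,-0.3,0,0,0],[0,0,0,-0.3,0,0,0],[0,0,0,-0.3,0,0,0]]'>/dev/null
python3 w.py
python3 -m jog '[[0,0,0,-0.3,0,0,0],[0,0,0,-0.3,0,0,0],[0,0,0,-0.3,0,0,0],[0,0,0,-0.3,0,0,0],[0,0,0,-0.3,0,0,0]]'>/dev/null
python3 -m jog '[[0,0,0,-0.3,0,0,0],[0,0,0,-0.3,0,0,0],[0,0,0,-0.3,0,0,0],[0,0,0,-0.3,0,0,0],[0,0,0,0,0,0,0]]'>/dev/null
python3 w.py
```

```text
t 8.45 riser mm -78.4 -56.0 z 129.9 yaw err 0.03 tilt [-0.005  0.001 -1.   ] F riser 1.17 0.44 0.02 open 0.0427
t 9.07 riser mm -76.4 -102.3 z 132.5 yaw err -0.0 tilt [ 0. -0. -1.] F riser -0.98 -0.17 -0.18 open 0.0428
t 10.32 riser mm -76.4 -183.1 z 132.3 yaw err -0.04 tilt [-0.  0. -1.] F riser -0.42 0.71 0.66 open 0.0429
```

```bash
python3 -m jog '[[0,0,0,0,0,-1,0],[0,0,0,0,0,-1,0],[0,0,0,1,-0.1,0,0],[0,0,0,1,0,0,0],[0,0,0,1,0,0,0]]' >/dev/null
python3 -m jog '[[0,0,0,1,0,0,0],[0,0,0,1,0,0,0],[0,0,0,1,0,0,0],[0,0,0,1,0,0,0],[0,0,0,1,0,0,0]]' >/dev/null
python3 -m jog '[[0,0,0,1,0,0,0],[0,0,0,0.4,0,0,0],[0,0,0,0,0,0,0]]' >/dev/null
python3 w.py
python3 - <<'E'
from m import *
d=cam("side"); cv2.imwrite("pics/side4.png",d["img"][:,:,::-1])
d=cam("top"); cv2.imwrite("pics/top4.png",d["img"][:,:,::-1])
E
```

```text
t 11.95 riser mm -79.6 99.7 z 192.2 yaw err 0.1 tilt [-0. -0. -1.] F riser -0.73 -0.11 0.3 open 0.0428
```

View pics/side4.png

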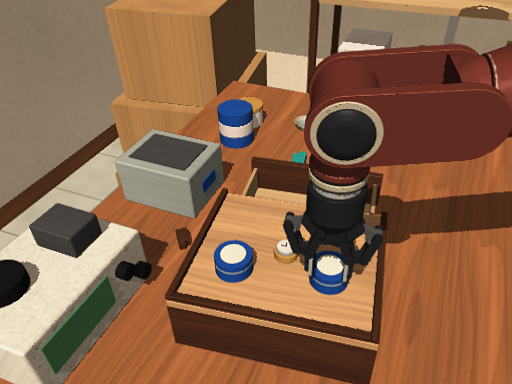

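The side view shows the gripper above and behind the right tin at (330,272), with the holder clear at (286,250). I go down behind the tin and nudge it.

```bash
python3 -m jog '[[0,0,0,0.2,0,0.9,0],[0,0,0,0,0,1,0],[0,0,0,0,0,0,0],[0,0,0,0,0,0,0]]' >/dev/null; python3 w.py
python3 -m jog '[[0,0,0,-0.2,0,0,0],[0,0,0,-0.2,0,0,0]]' >/dev/null; python3 w.py
python3 -m jog '[[0,0,0,-0.2,0,0,0]]' >/dev/null; python3 w.py
python3 -m jog '[[0,0,0,-0.2,0,0,0]]' >/dev/null; python3 w.py
python3 -m jog '[[0,0,0,-0.2,0,0,0]]' >/dev/null; python3 w.py
python3 -m jog '[[0,0,0,-0.2,0,0,0]]' >/dev/null; python3 w.py
python3 -m jog '[[0,0,0,-0.2,0,0,0]]' >/dev/null; python3 w.py
```

```text
t 12.55 riser mm -78.8 104.9 z 136.4 yaw err -0.04 tilt [ 0.001  0.    -1.   ] F riser 1.32 0.21 1.25 open 0.0426
t 12.80 riser mm -78.8 93.0 z 136.6 yaw err 0.01 tilt [ 0.002  0.    -1.   ] F riser 0.34 0.35 -0.16 open 0.0427
t 12.93 riser mm -79.2 86.9 z 135.9 yaw err -0.0 tilt [ 0.001  0.    -1.   ] F riser -0.54 -0.68 -0.46 open 0.0427
t 13.05 riser mm -79.4 80.9 z 135.5 yaw err 0.0 tilt [ 0.  0. -1.] F riser 0.69 -0.1 -0.02 open 0.0427
t 13.18 riser mm -79.5 75.1 z 135.4 yaw err 0.01 tilt [ 0.  0. -1.] F riser -0.06 1.7 -0.66 open 0.0427
t 13.30 riser mm -79.5 69.1 z 135.4 yaw err 0.01 tilt [ 0.  0. -1.] F riser -1.01 1.04 0.63 open 0.0427
t 13.43 riser mm -79.5 63.1 z 135.4 yaw err 0.02 tilt [ 0.  0. -1.] F riser -0.32 0.76 1.48 open 0.0426
```

```bash
python3 -m jog '[[0,0,0,-0.2,0,0,0]]' >/dev/null; python3 w.py
python3 -m jog '[[0,0,0,-0.2,0,0,0]]' >/dev/null; python3 w.py
python3 -m jog '[[0,0,0,-0.2,0,0,0]]' >/dev/null; python3 w.py
python3 -m jog '[[0,0,0,-0.2,0,0,0]]' >/dev/null; python3 w.py
python3 - <<'E'
from m import *
for n,b in(("side",(170,200,390,380)),("top",(90,140,345,335))):
    d=cam(n)
    for c,s,_ in blobs(masks(d)["white"],b,60)+blobs(masks(d)["blue"],b,60): print(n,c,s)
E
```

```text
t 13.55 riser mm -79.5 57.1 z 135.4 yaw err 0.01 tilt [ 0.  0. -1.] F riser 0.32 -0.19 1.43 open 0.0425
t 13.68 riser mm -79.5 51.1 z 135.3 yaw err 0.01 tilt [ 0.  0. -1.] F riser -0.07 1.24 0.4 open 0.0427
t 13.80 riser mm -79.5 45.0 z 135.3 yaw err 0.01 tilt [-0.  0. -1.] F riser -0.08 0.61 1.39 open 0.0427
t 13.93 riser mm -79.5 39.0 z 135.3 yaw err 0.02 tilt [ 0. -0. -1.] F riser 0.5 -0.42 0.63 open 0.0426
side [285.9 246.5] [277, 240, 19, 14, 198]
side [232.6 253.3] [220, 244, 26, 20, 400]
side [332.3 252.2] [324, 248, 18, 9, 113]
side [232.7 258.3] [214, 241, 39, 31, 527]
side [331.3 259.3] [319, 253, 26, 12, 212]
side [330.  269.7] [318, 263, 26, 12, 178]
side [233.3 275.8] [215, 266, 36, 16, 239]
top [139.5 202.5] [129, 192, 22, 22, 399]
top [171.7 238.9] [163, 231, 18, 17, 243]
top [177.1 280.5] [167, 270, 21, 21, 352]
top [143.5 202.4] [125, 188, 32, 30, 297]
top [180.1 278.1] [163, 264, 32, 32, 297]
```

```bash
python3 -m jog '[[0,0,0,0.3,0,0,0],[0,0,0,0,0,-1,0],[0,0,0,0,0,-1,0],[0,0,0,0.6,1,0,0],[0,0,0,0.6,1,0,0]]' >/dev/null
python3 -m jog '[[0,0,0,0.6,1,0,0],[0,0,0,0.3,1,0,0],[0,0,0,0.1,1,0,0],[0,0,0,0,0.4,0,0],[0,0,0,0,0,0,0]]' >/dev/null;python3 w.py
```

```text
t 15.28 riser mm 82.4 114.8 z 194.9 yaw err 0.02 tilt [-0.001 -0.    -1.   ] F riser -0.45 -0.6 0.17 open 0.0428
```

```bash
python3 -m jog '[[0,0,0,-0.1,0,1,0],[0,0,0,0,0,0.9,0],[0,0,0,-0.2,0,0,0],[0,0,0,-0.2,0,0,0],[0,0,0,-0.2,0,0,0]]' >/dev/null; python3 w.py
python3 -m jog '[[0,0,0,-0.2,0,0,0]]' >/dev/null; python3 w.py
python3 -m jog '[[0,0,0,-0.2,0,0,0]]' >/dev/null; python3 w.py
python3 -m jog '[[0,0,0,-0.2,0,0,0]]' >/dev/null; python3 w.py
python3 -m jog '[[0,0,0,-0.2,0,0,0]]' >/dev/null; python3 w.py
python3 -m jog '[[0,0,0,-0.2,0,0,0]]' >/dev/null; python3 w.py
```

```text
t 15.90 riser mm 83.4 93.2 z 140.4 yaw err 0.0 tilt [ 0.003  0.001 -1.   ] F riser 0.55 3.75 -0.17 open 0.0426
t 16.02 riser mm 83.6 88.0 z 140.2 yaw err 0.01 tilt [ 0.003  0.003 -1.   ] F riser 0.27 5.72 1.55 open 0.0425
t 16.15 riser mm 83.3 82.2 z 140.0 yaw err 0.02 tilt [ 0.002  0.003 -1.   ] F riser 0.67 6.28 4.01 open 0.0431
t 16.27 riser mm 83.3 76.3 z 140.0 yaw err 0.02 tilt [ 0.002  0.003 -1.   ] F riser -0.82 5.74 3.75 open 0.0428
t 16.40 riser mm 83.3 70.4 z 140.0 yaw err 0.02 tilt [ 0.002  0.003 -1.   ] F riser -0.23 6.09 4.03 open 0.0428
t 16.52 riser mm 83.3 64.3 z 140.0 yaw err 0.02 tilt [ 0.002  0.003 -1.   ] F riser -0.12 5.61 2.55 open 0.0428
```

Left tin takes about 6 N and right about 0.6 N, so the left is full and stays. I go back behind the right tin.

```bash
python3 -m jog '[[0,0,0,0.5,0,0,0],[0,0,0,0,0,-1,0],[0,0,0,0,0,-1,0],[0,0,0,0,-1,0,0],[0,0,0,0,-1,0,0]]' >/dev/null
python3 -m jog '[[0,0,0,0,-1,0,0],[0,0,0,0,-1,0,0],[0,0,0,0,-1,0,0],[0,0,0,0,-0.4,0,0],[0,0,0,0,0,0,0]]' >/dev/null;python3 w.py
python3 - <<'E'
from m import *
from w import O,ex,ey
for _ in [0]:
    d=cam("top")
    for c,s,_ in blobs(masks(d)["white"],(90,140,345,335),60):
        p=onz(d,[c],.156)[0,:2]-O; print(c,s,(p@ex*1000).round(),(p@ey*1000).round())
    cv2.imwrite("pics/top5.png",d["img"][:,:,::-1])
E
```

```text
t 17.77 riser mm -79.6 78.6 z 198.4 yaw err 0.04 tilt [ 0.001 -0.    -1.   ] F riser 0.99 0.13 -0.49 open 0.0425
t 17.77 riser mm -79.6 78.6 z 198.4 yaw err 0.04 tilt [ 0.001 -0.    -1.   ] F riser 0.99 0.13 -0.49 open 0.0425
[153.6 200.9] [143, 190, 22, 23, 405] 82.0 28.0
[171.7 238.9] [163, 231, 18, 17, 243] 2.0 2.0
[177.  280.5] [167, 270, 21, 21, 358] -80.0 3.0
```

View pics/top5.png

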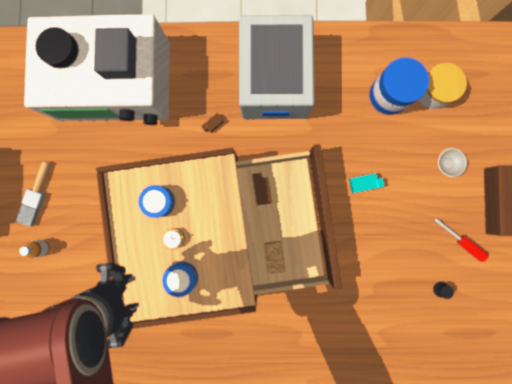

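The offcut at (261,189) and cork at (274,257) lie in the drawer. The full tin at (155,201) and the holder at (173,239) are in place, and the empty tin is at (180,279). I sweep the empty tin now.

```bash
python3 -m jog '[[0,0,0,0,0,1,0],[0,0,0,0,0,1,0],[0,0,0,-0.6,0,0.1,0],[0,0,0,-0.4,0,0,0],[0,0,0,-0.3,0,0,0]]' >/dev/null;python3 w.py
python3 -m jog '[[0,0,0,-0.3,0,0,0],[0,0,0,-0.3,0,0,0],[0,0,0,-0.3,0,0,0],[0,0,0,-0.3,0,0,0],[0,0,0,-0.3,0,0,0]]' >/dev/null
python3 -m jog '[[0,0,0,-0.3,0,0,0],[0,0,0,-0.3,0,0,0],[0,0,0,-0.3,0,0,0],[0,0,0,-0.3,0,0,0],[0,0,0,-0.3,0,0,0]]' >/dev/null;python3 w.py
python3 -m jog '[[0,0,0,-0.3,0,0,0],[0,0,0,-0.3,0,0,0],[0,0,0,-0.3,0,0,0],[0,0,0,-0.3,0,0,0],[0,0,0,-0.3,0,0,0]]' >/dev/null;python3 w.py
python3 -m jog '[[0,0,0,-0.3,0,0,0],[0,0,0,-0.3,0,0,0],[0,0,0,-0.3,0,0,0],[0,0,0,-0.3,0,0,0],[0,0,0,-0.3,0,0,0]]' >/dev/null;python3 w.py
python3 -m jog '[[0,0,0,-0.3,0,0,0],[0,0,0,-0.3,0,0,0],[0,0,0,-0.3,0,0,0],[0,0,0,0,0,0,0]]' >/dev/null;python3 w.py
```

```text
t 18.45 riser mm -78.6 38.8 z 136.0 yaw err -0.02 tilt [ 0.001  0.    -1.   ] F riser 0.68 0.57 -0.46 open 0.0428
t 19.70 riser mm -79.5 -51.2 z 135.3 yaw err 0.01 tilt [-0.  0. -1.] F riser 0.32 1.0 1.24 open 0.0425
t 20.32 riser mm -79.5 -96.2 z 135.3 yaw err 0.02 tilt [-0. -0. -1.] F riser 0.25 0.65 0.73 open 0.0431
t 20.95 riser mm -79.5 -141.2 z 135.2 yaw err 0.01 tilt [-0. -0. -1.] F riser -0.99 -0.26 -0.24 open 0.0427
t 21.45 riser mm -79.4 -168.2 z 135.3 yaw err -0.04 tilt [ 0.  0. -1.] F riser -0.24 0.47 0.32 open 0.0424
```

```bash
python3 -m jog '[[0,0,0,0,0,-1,-1],[0,0,0,0,0,-1,-1],[0,0,0,-1,0.38,0,-1],[0,0,0,-1,0.38,0,-1],[0,0,0,-1,0.38,0,-1]]' >/dev/null
python3 -m jog '[[0,0,0,-1,0.38,0,-1],[0,0,0,-1,0.38,0,-1],[0,0,0,-1,0.38,0,-1],[0,0,0,-1,0.38,0,-1],[0,0,0,0,0,0,-1]]' >/dev/null;python3 w.py
python3 - <<'E'
from h import *
T=cam("top")["img"];S=cam("side")["img"]
a=cv2.resize(T[130:330,90:350],None,fx=2,fy=2); b=cv2.resize(S[140:340,200:400],None,fx=1.3,fy=2)
cv2.imwrite("pics/c6.png",np.hstack([a,b])[:,:800,::-1])
E
```

```text
t 22.70 riser mm 0.6 -378.9 z 194.9 yaw err -0.07 tilt [-0.  0. -1.] F riser -0.14 0.16 -0.09 open 0.0003
```

View pics/c6.png

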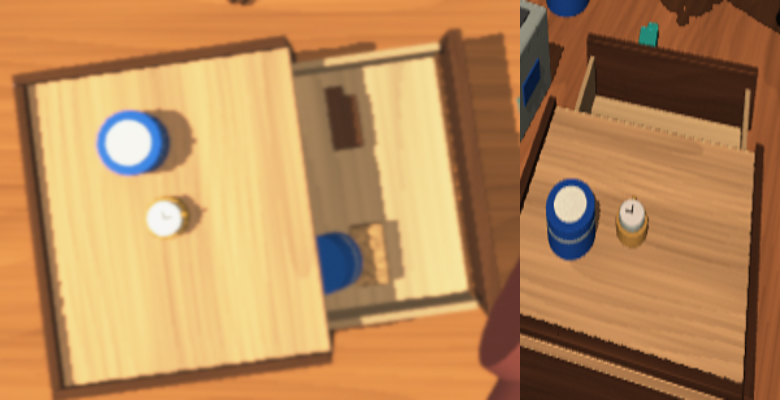

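The offcut (345,118), cork (372,255) and empty tin (340,262) are in the drawer. The tin sits partly under the board edge, and the full tin and holder stand. I'll compute where the tin lies relative to the drawer before shutting it.

Run:
```python
from m import *
from w import O,ex,ey
d=cam("top")
for c,s,l in blobs(masks(d)["blue"],(240,220,300,300),20):
    v,u=np.nonzero(l)
    for z in(.012,.048,.07):
        p=onz(d,np.c_[u,v],z)[:,:2]-O; x,y=p@ex*1000,p@ey*1000
        print(c,s,z,"x",x.min().round(),x.max().round(),"y",y.min().round(),y.max().round())
    print([(k,np.median(d["img"][l],0).tolist()) for k in[0]])
for z in(.012,.09): print(z,[( (q[:2]-O)@ey*1000).round() for q in onz(d,np.array([(437,60),(466,290),(455,35),(492,310)])/2+[90,130],z)])
```

```text
t 22.80 riser mm 0.2 -377.1 z 194.9 yaw err 0.01 tilt [-0.001  0.001 -1.   ] F riser 0.04 -0.58 -0.67 open 0.0002
[257.6 260.5] [249, 248, 18, 28, 371] 0.012 x -117.0 -53.0 y -175.0 -138.0
[257.6 260.5] [249, 248, 18, 28, 371] 0.048 x -111.0 -49.0 y -176.0 -140.0
[257.6 260.5] [249, 248, 18, 28, 371] 0.07 x -107.0 -47.0 y -176.0 -142.0
[(0, [27.0, 66.0, 119.0])]
0.012 [np.float64(-310.0), np.float64(-303.0), np.float64(-336.0), np.float64(-330.0)]
0.09 [np.float64(-299.0), np.float64(-292.0), np.float64(-322.0), np.float64(-317.0)]
```

```bash
python3 -m jog '[[0,0,0,0,0,1,-1],[0,0,0,0,0,1,-1],[0,0,0,0,0,1,-1],[0,0,0,0,0,1,-1],[0,0,0,0,0,0,-1]]' >/dev/null
python3 - <<'E'
from m import *
from w import O,ex,ey
d=cam("top")
for c,s,l in blobs(masks(d)["blue"],(240,220,300,300),20):
    v,u=np.nonzero(l); p=onz(d,np.c_[u,v],.048)[:,:2]-O; x,y=p@ex*1000,p@ey*1000
    for y0 in range(-176,-138,6):
        k=abs(y-y0)<2.5
        if k.any(): print(y0,"width",(x[k].max()-x[k].min()).round(),"flat circle",round(2*max(0,33**2-(y0+144)**2)**.5))
E
```

```text
t 23.48 riser mm -1.6 -375.0 z 72.3 yaw err 0.07 tilt [-0.005  0.003 -1.   ] F riser -0.14 -0.06 0.65 open -0.0002
-176 width 23.0 flat circle 16
-170 width 41.0 flat circle 41
-164 width 53.0 flat circle 52
-158 width 55.0 flat circle 60
-152 width 59.0 flat circle 64
-146 width 62.0 flat circle 66
-140 width 59.0 flat circle 66
```

The width profile matches a flat disc, so the tin lies flat and inside the drawer. Now I push the drawer shut.

```bash
python3 -m jog '[[0,0,0,0.4,0,0,-1],[0,0,0,0.4,0,0,-1],[0,0,0,0.3,0,0,-1],[0,0,0,0.3,0,0,-1],[0,0,0,0.3,0,0,-1]]' >/dev/null;python3 w.py
python3 -m jog '[[0,0,0,0.4,0,0,-1],[0,0,0,0.4,0,0,-1],[0,0,0,0.4,0,0,-1],[0,0,0,0.4,0,0,-1],[0,0,0,0.4,0,0,-1]]' >/dev/null;python3 w.py
python3 -m jog '[[0,0,0,0.4,0,0,-1],[0,0,0,0.3,0,0,-1],[0,0,0,0.3,0,0,-1],[0,0,0,0.2,0,0,-1],[0,0,0,0.2,0,0,-1]]' >/dev/null;python3 w.py
```

```text
t 24.15 riser mm 0.8 -326.7 z 76.0 yaw err 0.01 tilt [ 0.001 -0.002 -1.   ] F riser 1.03 -3.76 1.73 open 0.0
t 24.77 riser mm 0.4 -265.7 z 75.3 yaw err 0.02 tilt [ 0.  0. -1.] F riser 1.4 -2.97 1.29 open -0.0004
t 25.40 riser mm 0.2 -224.2 z 75.1 yaw err 0.01 tilt [-0.  0. -1.] F riser 0.39 -1.86 -0.17 open 0.0
```

```bash
python3 -m jog '[[0,0,0,0.3,0,0,-1],[0,0,0,0.3,0,0,-1],[0,0,0,0.3,0,0,-1],[0,0,0,0.2,0,0,-1]]' >/dev/null;python3 w.py
python3 -m jog '[[0,0,0,0.1,0,0,-1],[0,0,0,0.1,0,0,-1]]' >/dev/null;python3 w.py
python3 -m jog '[[0,0,0,0.1,0,0,-1],[0,0,0,0.1,0,0,-1]]' >/dev/null;python3 w.py
```

```text
t 25.90 riser mm 0.2 -190.8 z 75.1 yaw err 0.04 tilt [-0.  0. -1.] F riser 0.74 -2.55 -1.29 open -0.0001
t 26.15 riser mm 0.1 -185.4 z 75.1 yaw err 0.01 tilt [-0.001 -0.    -1.   ] F riser 1.36 -3.48 -0.45 open 0.0003
t 26.40 riser mm 0.2 -179.4 z 75.2 yaw err 0.0 tilt [-0.  0. -1.] F riser 0.46 -2.9 -0.42 open 0.0
```

```bash
python3 -m jog '[[0,0,0,0.08,0,0,-1]]' >/dev/null;python3 w.py
python3 -m jog '[[0,0,0,0.08,0,0,-1]]' >/dev/null;python3 w.py
python3 -m jog '[[0,0,0,0.08,0,0,-1]]' >/dev/null;python3 w.py
python3 -m jog '[[0,0,0,0.08,0,0,-1]]' >/dev/null;python3 w.py
```

```text
t 26.52 riser mm 0.2 -177.0 z 75.2 yaw err 0.01 tilt [-0.  0. -1.] F riser 0.32 -2.43 -1.76 open 0.0001
t 26.65 riser mm 0.2 -174.6 z 75.2 yaw err 0.01 tilt [-0.  0. -1.] F riser 0.12 -2.35 -1.23 open -0.0
t 26.77 riser mm 0.2 -172.2 z 75.2 yaw err 0.01 tilt [-0.  0. -1.] F riser 0.93 -2.51 -0.83 open -0.0002
t 26.90 riser mm 0.2 -169.8 z 75.2 yaw err 0.02 tilt [-0. -0. -1.] F riser 0.82 -1.55 -1.5 open 0.0001
```

```bash
python3 -m jog '[[0,0,0,0.06,0,0,-1]]' >/dev/null;python3 w.py
python3 -m jog '[[0,0,0,0.06,0,0,-1]]' >/dev/null;python3 w.py
python3 -m jog '[[0,0,0,0.06,0,0,-1]]' >/dev/null;python3 w.py
python3 -m jog '[[0,0,0,0.06,0,0,-1]]' >/dev/null;python3 w.py
```

```text
t 27.02 riser mm 0.3 -168.0 z 75.2 yaw err 0.01 tilt [-0. -0. -1.] F riser 0.38 -1.35 -1.89 open -0.0
t 27.15 riser mm 0.2 -166.8 z 75.2 yaw err 0.03 tilt [-0.    -0.002 -1.   ] F riser 0.03 -7.25 -3.32 open 0.0001
t 27.27 riser mm 0.3 -166.8 z 75.3 yaw err 0.05 tilt [ 0.001 -0.006 -1.   ] F riser 0.4 -13.23 -5.04 open 0.0002
t 27.40 riser mm 0.3 -166.7 z 75.4 yaw err 0.06 tilt [ 0.002 -0.009 -1.   ] F riser 0.16 -19.47 -7.32 open -0.0
```

```bash
python3 -m jog '[[0,0,0,-0.3,0,0,-1],[0,0,0,-1,0,0,-1],[0,0,0,-1,0,0,-1],[0,0,0,-1,0,0,-1],[0,0,0,-1,0,-1,-1]]' >/dev/null
python3 -m jog '[[0,0,0,-1,0,-1,-1],[0,0,0,-1,0,-1,-1],[0,0,0,0,0,0,-1]]' >/dev/null;python3 w.py
python3 - <<'E'
from m import *
from w import O,ex,ey
d=cam("top"); cv2.imwrite("pics/c7.png",cv2.resize(d["img"][140:330,90:290,::-1],None,fx=3,fy=3,interpolation=cv2.INTER_CUBIC))
for c,s,_ in blobs(masks(d)["white"],(90,140,345,335),60):
    for z in(.156,.146): p=onz(d,[c],z)[0,:2]-O; print(c,z,(p@ex*1000).round(),(p@ey*1000).round())
E
```

```text
t 28.40 riser mm 2.1 -354.1 z 169.1 yaw err -0.11 tilt [ 0.006 -0.002 -1.   ] F riser 0.13 -0.4 -0.33 open -0.0001
t 28.40 riser mm 2.1 -354.1 z 169.1 yaw err -0.11 tilt [ 0.006 -0.002 -1.   ] F riser 0.13 -0.4 -0.33 open -0.0001
[153.6 200.9] 0.156 82.0 28.0
[153.6 200.9] 0.146 83.0 31.0
[171.7 238.9] 0.156 2.0 2.0
[171.7 238.9] 0.146 2.0 5.0
```

View pics/c7.png

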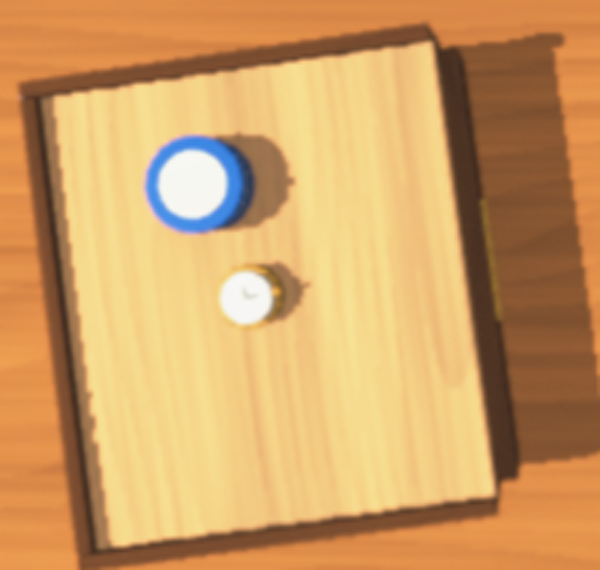

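The drawer looks shut, with its panel right at the board edge (crop 463,52 to 518,465). The full tin (193,184) and holder (247,297) are in place. I'll check the gap numerically before handing in.

Run:
```python
from h import *
from w import O,ex,ey
d=cam("top"); q=lambda *p:np.array(p,float)/3+[90,140]
for n,u,z in(("edge",q((437,50),(494,490)),.12),("face",q((465,55),(518,462)),.09)):
    print(n,((onz(d,u,z)[:,:2]-O)@ey*1000).round(1))
```

```text
t 28.45 riser mm 1.0 -352.3 z 166.6 yaw err -0.05 tilt [ 0.002  0.    -1.   ] F riser 0.2 0.35 -0.26 open -0.0002
edge [-144.9 -140.2]
face [-162.8 -158.2]
```

```bash
python3 -c "
from h import *
print(finish_job())"
```

```text
the job is handed in; nothing more can be done
None
```

I handed the job in at about 28 s. The offcut, cork and empty tin (the right-hand one) are in the drawer, which is pushed to its stop and measured about 2 mm off nominal, within the picture's error. The full tin stands on the board and the watch is undisturbed.

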